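Load the compound cups for rinsing between two roller-switch signals

TASK

First, with no cup in the clip stand yet, push the roller arm of the short-armed limit switch sideways, away from its stop peg, until it trips (about 40 degrees over) so that the rinser goes into loading mode, and let it spring back; then nest all the loose steel cups upright in size order inside one another, biggest first, in the polished steel cup held by the spring clip stand. When every cup is fully down in place, trip the tall-armed switch the same way and keep it over for about two seconds to start the rinse, then let it spring back, leaving the cups nested. Never swing either arm as far as its end stop (70 degrees), and leave the jar, bushing, stick holder and loupes where they are.

Things in the scene. Friction and masses are not known exactly. Their poses are not given: they have to be found in the camera images.
- seat (a point): Centre of the inner floor of the fixed, polished steel cup (the insert) held in a spring clip stand. Stand: dark plate 130 x 110 x 12 mm with low spring strips on two sides. The cup is 81 mm outside, 74 mm inside, 50 mm tall, its inner floor 30 mm above the bench, its rim 32 mm above this point. z is up. The stand is fixed to the bench.
- cup68_c (a point): Loose plain steel cup, largest of five graded sizes (3 to 5 are present; absent reads None): straight wall, 68 mm outside, 63 mm inside, 50 mm tall, inner floor 18 mm above its underside (thick base), so nested it stands 18 mm proud of the cup it sits in; 3 mm clearance all round between neighbouring sizes. Point at its centre, 25 mm below the rim; z to the open top. Starts upright on the bench.
- cup57_c (a point): Loose plain steel cup, second of five graded sizes (3 to 5 are present; absent reads None): straight wall, 57 mm outside, 52 mm inside, 50 mm tall, inner floor 18 mm above its underside (thick base), so nested it stands 18 mm proud of the cup it sits in; 3 mm clearance all round between neighbouring sizes. Point at its centre, 25 mm below the rim; z to the open top. Starts upright on the bench.
- cup46_c (a point): Loose plain steel cup, third of five graded sizes (3 to 5 are present; absent reads None): straight wall, 46 mm outside, 41 mm inside, 50 mm tall, inner floor 18 mm above its underside (thick base), so nested it stands 18 mm proud of the cup it sits in; 3 mm clearance all round between neighbouring sizes. Point at its centre, 25 mm below the rim; z to the open top. Starts upright on the bench.
- cup35_c (a point): Loose plain steel cup, fourth of five graded sizes (3 to 5 are present; absent reads None): straight wall, 35 mm outside, 30 mm inside, 50 mm tall, inner floor 18 mm above its underside (thick base), so nested it stands 18 mm proud of the cup it sits in; 3 mm clearance all round between neighbouring sizes. Point at its centre, 25 mm below the rim; z to the open top. Starts upright on the bench.
- cup24_c (a point): Loose plain steel cup, smallest of five graded sizes (3 to 5 are present; absent reads None): straight wall, 24 mm outside, 19 mm inside, 50 mm tall, inner floor 18 mm above its underside (thick base), so nested it stands 18 mm proud of the cup it sits in; 3 mm clearance all round between neighbouring sizes. Point at its centre, 25 mm below the rim; z to the open top. Starts upright on the bench.
- pivot_short (a point): Hinge of the short-armed loading switch: a grey block with aluminium head, 42 x 36 mm, 75 mm tall, on a 90 x 70 mm plate fixed to the bench. Hinge 60 mm above the bench, on the block's +y side, 28 mm from its middle. z up, y along the hinge; the arm trips when its top is pushed towards this frame's -x. A small steel stop peg on the head, on the arm's +x side, bars the other way.
- roller_short (a point): Centre of the black roller (20 mm across, 12 mm wide) at the top of the short arm, 65 mm from the hinge; the arm is a steel bar 9 mm by 6 mm. The arm stands upright at rest, roller 125 mm above the bench. The point moves with the arm.
- lever_short (a joint): Swing of the short roller arm in rad: 0 upright at rest, growing as it is pushed towards -x of pivot_short. The switch trips at 0.55 rad (about 32 degrees) and the arm hits its end stop at 1.25. A spring brings it back upright when let go: torque 0.09 N m at rest, 0.3 N m at 0.7 rad.
- pivot_tall (a point): Hinge of the tall-armed start switch: a grey block with aluminium head, 42 x 36 mm, 75 mm tall, on a 90 x 70 mm plate fixed to the bench. Hinge 60 mm above the bench, on the block's +y side, 28 mm from its middle. z up, y along the hinge; the arm trips when its top is pushed towards this frame's -x. A small steel stop peg on the head, on the arm's +x side, bars the other way.
- roller_tall (a point): Centre of the black roller (20 mm across, 12 mm wide) at the top of the tall arm, 105 mm from the hinge; the arm is a steel bar 9 mm by 6 mm. The arm stands upright at rest, roller 165 mm above the bench. The point moves with the arm.
- lever_tall (a joint): Swing of the tall roller arm in rad: 0 upright at rest, growing as it is pushed towards -x of pivot_tall. The switch trips at 0.55 rad (about 32 degrees) and the arm hits its end stop at 1.25. A spring brings it back upright when let go: torque 0.09 N m at rest, 0.3 N m at 0.7 rad.
- jar: Bystander: sealed amber jar of compound, 60 mm across, 60 mm tall, black lid. Origin at the centre of its underside.
- bushing: Bystander: bronze bushing standing on end, 44 mm across, 35 mm tall. Origin at the centre of its underside.
- holder: Bystander: lacquered wooden stick holder, 60 x 130 x 35 mm, four short sticks standing in it up to 105 mm. Origin at the centre of its underside.
- loupes: Bystander: pair of red plastic magnifier loupes joined side by side, 90 x 42 x 28 mm. Origin at the centre of its underside.
Not all that is in view belongs to the job. Leave any blue or pink look-alike of the part that bears cup35_c alone. Leave any green look-alike of the part that bears cup46_c alone.

How it is judged:
By the outcome, as a careful person would: the job done as asked, in the order asked, and still so for the second after the job is handed in, with the robot touching nothing.
Of cup68, cup57, cup46, cup35, cup24 only 3 to 5 are there at a start; the rules pass over those that are not, and their reading is None.
At some moment in a run one of cup68, cup57, cup46 may be knocked a few centimetres aside while the robot is not near it.
It also fails if it takes over 210 s, if anything falls off the work surface, if the arm or the gripper's body presses on something with over 40 N, if the wrist force passes 120 N, or if a joint passes its speed limit or range.

ROBOT

A 7-joint arm with a two-finger parallel gripper is mounted at the origin on the work surface. World frame = base frame: x ahead of the robot, y to its left, z up, the work surface at z = 0. Lengths are in m, angles in rad, forces in N, time in s.
With the tool pointing down it reaches from about 0.425 to 0.875 m from the base axis. Payload 4.7 kg.
Tool frame: the origin (TCP) lies at the very end of the fingers, on their centre line; the grasp point (between the pads) lies 19 mm behind it; y points along the fingers, x is the direction in which the jaws open and shut, and the axes are right-handed (so a half turn about y gives the same grasp; the last joint's range is limited). The gripper opens to 85 mm and grips with 20 to 120 N. Pads are 22 mm wide; open, the fingers measure 114 mm over their backs; the gripper's body (76 mm by 85 mm) begins 54 mm behind the grasp point. The pads swing forward as they close: fully open they stand 13 mm farther back than shut.
Start: joints at [1.266, 0.321, -0.07, 1.45, 0.023, 1.371, -0.057], TCP at [0.204, -0.617, 0.231] pointing down, gripper open.
Joint ranges: [-2.86, 2.86], [-0.3, 2.09], [-1.38, 1.24], [0.06, 2.45], [-1.56, 4.7], [0.09, 2.05], [-2.69, 2.69]. Speed limits (rad/s): [2.57, 2.57, 3.14, 3.14, 3.14, 3.14, 3.14].

INTERFACE

Orientations are given as a unit quaternion [x, y, z, w].
In Python, from plant import read_state, snapshot, get_calibration, finish_job gives the robot as it stands.
- The arm moves only by the tool move_arm, never from a script. Its argument "rows" is a list of rows, each an object with "gripper": the gripper's target within -1 to 1 (shut at 1, half-way at 0, fully open at -1); "travel": the shift along the tool's x, y, z in m, a list of three; "twist": the turn, a rotation vector about the tool's x, y, z in rad, a list of three. In form: [{"gripper": gripper, "travel": [dx, dy, dz], "twist": [rx, ry, rz]}, ...]. A call has 1 to 12 rows; each row is the pose to reach, as a shift and turn from the pose commanded when the call began, along the tool's axes at that moment; what a row does not reach only later rows make up. A row lasts 1/10 s, in which the tool goes at most 50 mm and 8.59 degrees, less where a joint would pass 70% of its speed; a pose out of reach is approached as far as the arm can. A call with a gripper value outside its range is refused whole. The fingers move at their own pace and stop on an object; "grip_force" is the grip in N (left out, the last holds). Time passes only in rows, so rows that repeat a pose let the fingers close. It gives the time, the measured TCP pose, the force and the opening at its end, in the units of the state.
- read_state(): the state, without advancing time (a new reading comes with each control period).
- snapshot(name): name is "scene" or "side" or "wrist"; returns (picture, depth): 400x640x3 uint8, red, green, blue; 400x640 float32, m along the optical axis (not along the pixel's ray), 0 where there is no reading.
- get_calibration(name): a dict with "K" (3x3 intrinsics, pixels), "rvec" (rotation vector, rad) and "tvec" (3), from world to camera coordinates, as OpenCV has them. Camera axes: x right, y down, z forward; pixel columns grow to the right and rows downward; lengths in m; the calibration is good to about 2 mm. A picture is of the moment at which its call begins: read the wrist's pose just before it. get_calibration takes no time and is no camera call; for the wrist camera it gives the pose at the moment of the call.
- finish_job(): hands the job in, once; it reports no verdict.
The state is a dict: "t": time; "q": joint angles; "joint_vel": joint speeds; "tau": joint torques, N m; "tool_pos": TCP position; "tcp_rot": TCP orientation; "contact_force": force on the tool from outside, world axes, zero at the start; "ft_torque": the same for the moment, N m; "width": finger opening in m.
Only numpy, scipy, OpenCV 4.12 (cv2) and the standard library are available. Lean on these libraries where they do the work, as an engineer would, in place of code of your own. Each camera call takes 0.05 s, during which the arm holds its last target. There are 200 camera calls.

## Working session

There is one attempt and no reset: what is moved stays moved. The work goes in short steps, Python scripts to look and compute and a tool call to move; the robot and the scene stay as the last step left them, time stands still between calls to the robot, and variables do not carry over. Pictures are saved under pics/ and viewed, about 12 in all and at most 16, crops included, and the job is handed in when it is done.

Besides the shell and the picture viewer there is one more tool, called as a command line: name --argument value ..., lists and objects as JSON in quotes. move_arm: Moves the arm, as the interface text tells. Its arguments: {"type":"object","properties":{"rows":{"type":"array"},"grip_force":{"type":"number"}},"required":["rows"]}

```bash
ls; mkdir -p pics; python3 - <<'E'
from plant import *
import cv2,numpy as np
print(read_state())
for n in("scene","side"):
    p,d=snapshot(n);c=get_calibration(n);print(n,c)
    np.savez(f"{n}0.npz",p=p,d=d)
    cv2.imwrite(f"pics/{n}0.png",p[:,:,::-1])
E
```

```text
pics
{'t': 0.0, 'q': array([ 1.26610069,  0.32182712, -0.07009749,  1.4516834 ,  0.02258807,
        1.37080352, -0.05693393]), 'joint_vel': array([ 1.31839710e-03,  3.73144183e-04,  6.80644275e-04, -1.61737971e-03,
        1.24143584e-03, -1.63234413e-03,  2.86416902e-05]), 'tau': array([-5.99641080e-04, -4.93581927e+01, -3.82346660e-01, -3.14324427e+01,
        1.30269313e-02,  1.14140977e-02, -5.62336652e-06]), 'tool_pos': array([ 0.20351875, -0.61674316,  0.23021671]), 'tcp_rot': array([-0.57264811,  0.41486859, -0.41372662,  0.5734008 ]), 'contact_force': array([ 0.59441472, -0.72154846, -0.02624919]), 'ft_torque': array([0.04849494, 0.01502444, 0.01842219]), 'width': 0.08520080422940556}
scene {'K': array([[411.82206502,   0.        , 318.3284474 ],
       [  0.        , 411.82206502, 202.16474287],
       [  0.        ,   0.        ,   1.        ]]), 'rvec': array([ 2.08978603,  1.00399936, -0.45848578]), 'tvec': array([-0.37050508, -0.2000414 ,  1.50587629])}
side {'K': array([[442.51147052,   0.        , 328.16379086],
       [  0.        , 442.51147052, 198.46086137],
       [  0.        ,   0.        ,   1.        ]]), 'rvec': array([ 0.7494281 , -2.59152839,  1.07922174]), 'tvec': array([0.51238908, 0.2728161 , 1.10702919])}
```

View pics/scene0.png

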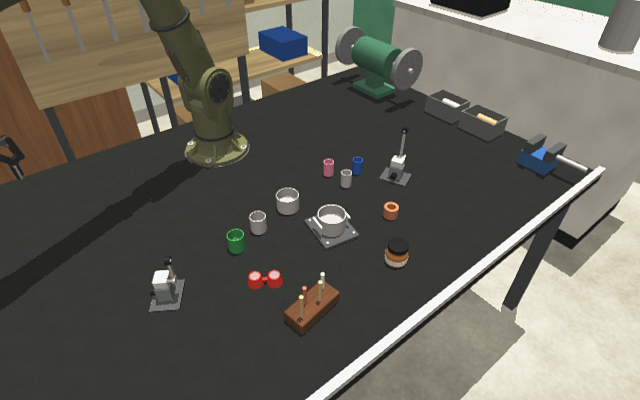

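View pics/side0.png

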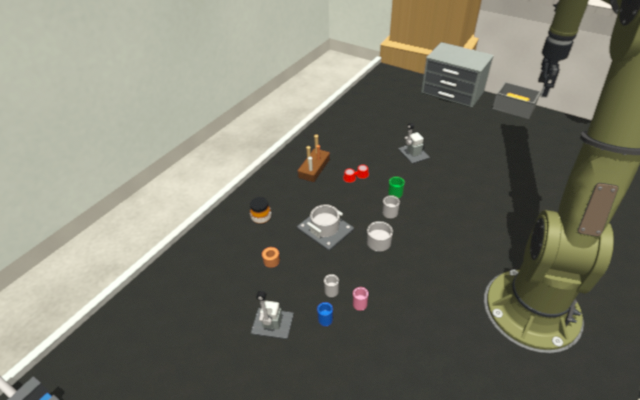

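The scene view shows the clip stand at (331,222), and three steel cups at (287,200), (258,222) and (346,178). The tall switch is at (397,165) and the short one at (167,285). Green, pink and blue are decoys. The side view agrees. Next I'll measure from the point clouds.

```bash
cat > h.py <<'E'
import numpy as np,cv2
from plant import *
from scipy.optimize import least_squares
def T(c):
    R,_=cv2.Rodrigues(np.array(c["rvec"],float));return R,np.array(c["tvec"]).ravel()
def cloud(d,c):
    R,t=T(c);K=c["K"];v,u=np.mgrid[:d.shape[0],:d.shape[1]]
    P=np.stack([(u-K[0,2])/K[0,0]*d,(v-K[1,2])/K[1,1]*d,d],-1)
    W=(P-t)@R;W[d==0]=np.nan;return W
def circ(xy):
    f=lambda p:np.hypot(xy[:,0]-p[0],xy[:,1]-p[1])-p[2]
    m=(xy.max(0)+xy.min(0))/2
    r=least_squares(f,[*m,.03],loss='soft_l1',f_scale=.001);return r.x
def proj(X,c):
    return cv2.projectPoints(np.array([X],float),np.array(c["rvec"]),np.array(c["tvec"]),np.array(c["K"]),None)[0].ravel()
def load(n):
    f=np.load(f"{n}0.npz");c=get_calibration(n);return f["p"],cloud(f["d"],c),c
E
python3 - <<'E'
from h import *
for n in("scene","side"):
    p,W,c=load(n)
    z=W[...,2];x=W[...,0];y=W[...,1]
    ok=(z>.006)&(z<.25)&(np.hypot(x,y)>.3)&(np.hypot(x,y)<1.0)&(abs(np.arctan2(y,x))<2.2)
    fl=(abs(z)<.006);print(n,"floor z med",np.nanmedian(z[fl]))
    k,l,s,_=cv2.connectedComponentsWithStats(ok.astype(np.uint8))
    for i in range(1,k):
        if s[i,4]<60 or s[i,4]>6000:continue
        m=l==i;Q=W[m];zt=np.percentile(Q[:,2],98)
        top=Q[Q[:,2]>zt-.008]
        print(s[i,:5],"ctr",Q.mean(0).round(3),"ztop",zt.round(3),"circ",circ(top[:,:2]).round(4),"rgb",p[m].mean(0).round())
E
```

```text
scene floor z med -0.0018861041604537514
[ 335   26   88   71 3618] ctr [0.036 0.771 0.141] ztop 0.225 circ [0.0111 0.8027 0.174 ] rgb [76. 93. 82.]
[ 425   89   64   50 1417] ctr [0.41  0.844 0.042] ztop 0.068 circ [0.3803 0.8505 0.079 ] rgb [85. 85. 80.]
[388 127  21  54 439] ctr [0.533 0.377 0.068] ztop 0.171 circ [0.5202 0.4029 0.0062] rgb [117. 117. 112.]
[352 157  11  16 154] ctr [0.429 0.296 0.031] ztop 0.05 circ [0.4255 0.3    0.0157] rgb [ 38.  65. 119.]
[324 159  10  17 150] ctr [0.379 0.213 0.031] ztop 0.049 circ [0.3754 0.2163 0.0161] rgb [161.  96. 109.]
[341 170  11  17 165] ctr [0.46  0.219 0.031] ztop 0.048 circ [0.4571 0.2215 0.0161] rgb [128. 124. 119.]
[276 188  23  25 485] ctr [0.432 0.009 0.029] ztop 0.049 circ [0.4312 0.0091 0.0328] rgb [141. 137. 131.]
[383 202  16  17 213] ctr [0.654 0.222 0.024] ztop 0.036 circ [0.6511 0.2255 0.0181] rgb [164. 108.  76.]
[ 305  205   55   44 1421] ctr [0.599 0.041 0.028] ztop 0.06 circ [0.5888 0.0487 0.0385] rgb [135. 134. 130.]
[250 211  17  23 313] ctr [ 0.459 -0.112  0.03 ] ztop 0.049 circ [ 0.457  -0.1114  0.0214] rgb [12
[... 1703 characters left out ...]
.027] ztop 0.062 circ [0.5846 0.0545 0.0388] rgb [157. 156. 151.]
[368 222  25  29 576] ctr [0.428 0.014 0.029] ztop 0.05 circ [0.4277 0.0139 0.0326] rgb [176. 172. 165.]
[263 248  17  19 245] ctr [0.644 0.234 0.026] ztop 0.037 circ [0.6458 0.2319 0.0181] rgb [191. 125.  72.]
[325 275  14  21 255] ctr [0.452 0.228 0.031] ztop 0.051 circ [0.4533 0.2265 0.0162] rgb [162. 158. 151.]
[354 288  14  21 254] ctr [0.371 0.222 0.032] ztop 0.051 circ [0.3713 0.2211 0.0161] rgb [196. 124. 143.]
[252 291  41  44 776] ctr [0.516 0.393 0.062] ztop 0.173 circ [0.5136 0.4075 0.0066] rgb [144. 145. 139.]
[318 303  15  22 276] ctr [0.421 0.305 0.032] ztop 0.051 circ [0.422  0.3043 0.0159] rgb [ 29.  89. 165.]
```

Three cups are present: 68, 46 and 35. Next I need the switch frames.

```bash
python3 - <<'E'
from h import *
tiles=[]
for n,bs in(("scene",((140,245),(375,118))),("side",((395,112),(245,283)))):
    p,W,c=load(n)
    off=np.array([-.002,.003]) if n=="scene" else np.array([.002,-.003])
    for nm,r0,zr,(u,v) in(("short",(.53,-.385),.125,bs[0]),("tall",(.516,.405),.165,bs[1])):
        z=W[...,2]+(.002 if n=="scene" else .001);g=p.astype(int).mean(2)
        near=np.hypot(W[...,0]-r0[0],W[...,1]-r0[1])<.1
        rol=near&(z>zr-.012);head=near&(z>.064)&(z<.09)&(g>120)
        topf=near&(z>.071)&(z<.079)&(g>100)
        pl=near&(z<.014)&(g>60)
        for k,m in(("roller",rol),("head",head),("headtop",topf),("plate",pl)):
            Q=W[m][:,:2]+off
            if len(Q)<4:print(n,nm,k,len(Q));continue
            r=cv2.minAreaRect((Q*1000).astype(np.float32))
            print(n,nm,k,len(Q),"mean",Q.mean(0).round(4),"rect",[np.round(a,1) for a in r])
        tiles.append(cv2.resize(p[v:v+65,u:u+62,::-1],(390,290) ,interpolation=cv2.INTER_CUBIC))
cv2.imwrite("pics/sw.png",np.vstack([np.hstack(tiles[:2]),np.hstack(tiles[2:])]))
E
```

```text
scene short roller 69 mean [ 0.5341 -0.3856] rect [array([ 531.4, -384.7]), array([14.1, 20.6]), np.float64(60.2)]
scene short head 246 mean [ 0.5212 -0.4077] rect [array([ 520.2, -401.4]), array([49.3, 39.2]), np.float64(57.2)]
scene short headtop 215 mean [ 0.5199 -0.4067] rect [array([ 519.8, -401.4]), array([49.3, 39.1]), np.float64(58.2)]
scene short plate 558 mean [ 0.5257 -0.4104] rect [array([ 512.7, -399.9]), array([156.3, 127.3]), np.float64(21.0)]
scene tall roller 42 mean [0.5185 0.4039] rect [array([518.1, 403.9]), array([20.3, 12.7]), np.float64(33.7)]
scene tall head 106 mean [0.5292 0.3805] rect [array([525.1, 387.3]), array([37.7, 52.3]), np.float64(21.6)]
scene tall headtop 89 mean [0.5287 0.3827] rect [array([526.1, 385.1]), array([36.4, 52.1]), np.float64(31.8)]
scene tall plate 258 mean [0.5259 0.3816] rect [array([508.1, 416.3]), array([ 95.4, 157.7]), np.float64(25.0)]
side short roller 34 mean [ 0.531  -0.3839] rect [array([ 530.7, -384.1]), array([16.1, 18.1]), np.float64(30.5)]
side short head 117 mean [ 0.5184 -0.4008] rect [array([ 518.5, -401.3]), array([54.2, 38.7]), np.float64(56.5)]
side short headtop 72 mean [ 0.5166 -0.4052] rect [array([ 519.3, -401.2]), array([47.5, 40.1]), np.float64(65.8)]
side short plate 447 mean [ 0.5227 -0.3948] rect [array([ 526.9, -391.6]), array([190.4, 183.8]), np.float64(88.2)]
side tall roller 82 mean [0.5148 0.4063] rect [array([516.5, 405.7]), array([20.3, 15.3]), np.float64(29.6)]
side tall head 241 mean [0.5215 0.3865] rect [array([524.5, 386.8]), array([37.8, 51.2]), np.float64(23.2)]
side tall headtop 182 mean [0.5237 0.3826] rect [array([524.6, 386.6]), array([37.7, 51.2]), np.float64(24.1)]
side tall plate 1206 mean [0.5236 0.3922] rect [array([517.7, 407.2]), array([195.5, 177.6]), np.float64(3.2)]
```

View pics/sw.png

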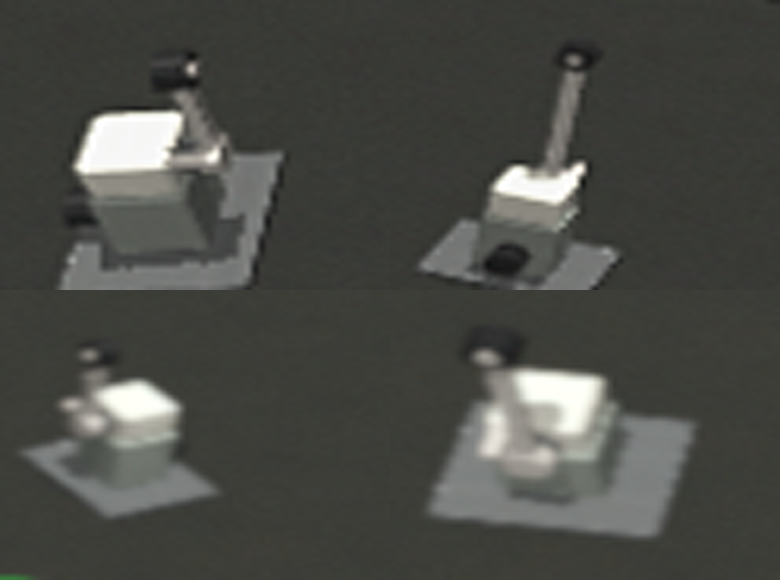

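Short switch: roller at about (0.532, -0.3845), hinge axis y at about 58°, so I push along (-0.85, 0.53). Tall switch: roller at about (0.517, 0.405), hinge y at about 115°, so I push along (-0.91, -0.42). In the crops the pegs sit on the opposite, +x sides, which agrees. Now I'll write the move helper.

```bash
cat >> h.py <<'E'
from scipy.spatial.transform import Rotation as Ro
def go(pos,psi=None,s=None):
    """travel & twist in tool axes to TCP pos, tool down, jaw axis at psi deg"""
    s=s or read_state();R=Ro.from_quat(s["tcp_rot"]).as_matrix()
    tr=R.T@(np.array(pos)-s["tool_pos"])
    best=None
    if psi is None: psi=np.degrees(np.arctan2(R[1,0],R[0,0]))
    for a in(psi,psi+180):
        a=np.radians(a);x=np.array([np.cos(a),np.sin(a),0]);y=np.array([0,0,-1.])
        D=np.stack([x,y,np.cross(x,y)],1)
        tw=Ro.from_matrix(R.T@D).as_rotvec()
        if best is None or np.linalg.norm(tw)<np.linalg.norm(best):best=tw
    print("travel",tr.round(4).tolist(),"twist",best.round(3).tolist())
def st():
    s=read_state();R=Ro.from_quat(s["tcp_rot"]).as_matrix()
    print("t",round(s["t"],2),"pos",s["tool_pos"].round(4),"x",R[:,0].round(3),"y",R[:,1].round(3),"F",s["contact_force"].round(1),"w",round(s["width"],4),"q",s["q"].round(2))
E
python3 - <<'E'
from h import *
st();c=get_calibration("wrist");R,t=T(c);print("cam",(-R.T@t).round(3),"axis",R[2].round(3),c["K"][0])
go([.570,-.408,.20],58)
E
```

```text
t 0.1 pos [ 0.2035 -0.6168  0.2303] x [ 0.313 -0.95  -0.002] y [-0.001  0.002 -1.   ] F [-0.7  1.1 -0.2] w 0.0856 q [ 1.27  0.32 -0.07  1.45  0.02  1.37 -0.06]
cam [ 0.283 -0.591  0.372] axis [-0.307 -0.099 -0.946] [300.2776346    0.         317.37772754]
travel [-0.0834, 0.0304, 0.4135] twist [0.001, 0.877, -0.002]
```

move_arm --rows '[{"gripper": 1,"travel": [-0.083,0.03,0.413],"twist": [0.001,0.877,-0.002]},{"gripper": 1,"travel": [-0.083,0.03,0.413],"twist": [0.001,0.877,-0.002]},{"gripper": 1,"travel": [-0.083,0.03,0.413],"twist": [0.001,0.877,-0.002]},{"gripper": 1,"travel": [-0.083,0.03,0.413],"twist": [0.001,0.877,-0.002]},{"gripper": 1,"travel": [-0.083,0.03,0.413],"twist": [0.001,0.877,-0.002]},{"gripper": 1,"travel": [-0.083,0.03,0.413],"twist": [0.001,0.877,-0.002]},{"gripper": 1,"travel": [-0.083,0.03,0.413],"twist": [0.001,0.877,-0.002]},{"gripper": 1,"travel": [-0.083,0.03,0.413],"twist": [0.001,0.877,-0.002]},{"gripper": 1,"travel": [-0.083,0.03,0.413],"twist": [0.001,0.877,-0.002]},{"gripper": 1,"travel": [-0.083,0.03,0.413],"twist": [0.001,0.877,-0.002]},{"gripper": 1,"travel": [-0.083,0.03,0.413],"twist": [0.001,0.877,-0.002]},{"gripper": 1,"travel": [-0.083,0.03,0.413],"twist": [0.001,0.877,-0.002]}]'

```text
t: 1.3
tool_pos: [0.5684, -0.4105, 0.201]
tcp_rot: [0.343, -0.618, 0.62, -0.342]
contact_force: [-0.6, 0.2, -0.3]
width: -0.0005
```

```bash
python3 - <<'E'
from h import *
st();go([.570,-.408,.103],58);go([.532-.022*.848,-.3845+.022*.53,.103],58)
p,d=snapshot("wrist");cv2.imwrite("pics/w1.png",p[:,:,::-1])
W=cloud(d,get_calibration("wrist"))
m=(W[...,2]>.113)&(W[...,2]<.14)&(np.hypot(W[...,0]-.532,W[...,1]+.385)<.025)
print(m.sum(),W[m].mean(0) if m.any() else 0)
E
```

```text
t 1.3 pos [ 0.5684 -0.4105  0.201 ] x [-0.531 -0.847  0.003] y [-0.001 -0.003 -1.   ] F [-0.6  0.2 -0.3] w -0.0005 q [ 0.69  0.45 -0.14  1.35  0.07  1.35 -1.59]
travel [-0.0033, 0.098, -0.0001] twist [-0.001, -0.002, 0.003]
travel [-0.003, 0.0979, -0.0667] twist [-0.001, -0.002, 0.003]
0 0
```

View pics/w1.png

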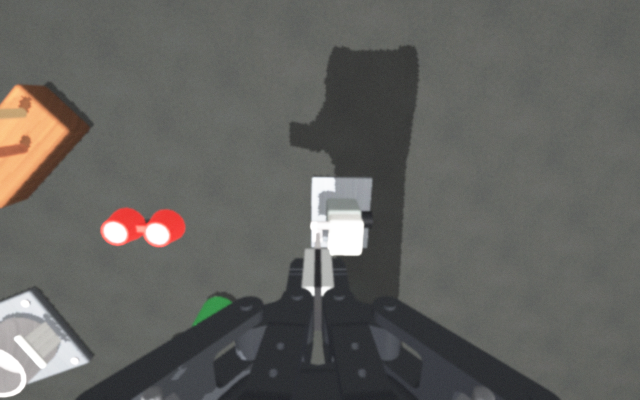

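The wrist view shows the switch block square to the tool at (345,232), with the arm directly ahead of the closed fingers at (317,240). I'll lower and push.

move_arm --rows '[{"gripper": 1,"travel": [-0.003,0.05,0],"twist": [0,0,0]},{"gripper": 1,"travel": [-0.003,0.098,0],"twist": [0,0,0]},{"gripper": 1,"travel": [-0.003,0.098,0],"twist": [0,0,0]},{"gripper": 1,"travel": [-0.003,0.098,-0.015],"twist": [0,0,0]},{"gripper": 1,"travel": [-0.003,0.098,-0.025],"twist": [0,0,0]},{"gripper": 1,"travel": [-0.003,0.098,-0.035],"twist": [0,0,0]},{"gripper": 1,"travel": [-0.003,0.098,-0.043],"twist": [0,0,0]},{"gripper": 1,"travel": [-0.003,0.098,-0.05],"twist": [0,0,0]},{"gripper": 1,"travel": [-0.003,0.098,-0.057],"twist": [0,0,0]},{"gripper": 1,"travel": [-0.003,0.098,-0.062],"twist": [0,0,0]},{"gripper": 1,"travel": [-0.003,0.098,-0.064],"twist": [0,0,0]},{"gripper": 1,"travel": [-0.003,0.098,-0.064],"twist": [0,0,0]}]'

```text
t: 2.55
tool_pos: [0.5184, -0.373, 0.1037]
tcp_rot: [0.342, -0.617, 0.62, -0.344]
contact_force: [4.2, -3.2, -1.9]
width: 0.0001
```

```bash
python3 - <<'E'
from h import *
st();ex=np.array([.848,-.53])
T_=[]
for n,b in(("scene",(120,235)),("side",(375,100))):
    p,d=snapshot(n);T_.append(cv2.resize(p[b[1]:b[1]+75,b[0]:b[0]+80,::-1],(400,375),interpolation=cv2.INTER_CUBIC))
cv2.imwrite("pics/push.png",np.hstack(T_))
E
```

```text
t 2.55 pos [ 0.5184 -0.373   0.1037] x [-0.529 -0.848  0.001] y [ 0.004 -0.004 -1.   ] F [ 4.2 -3.2 -1.9] w 0.0001 q [ 0.7   0.38 -0.15  1.63  0.06  1.12 -1.59]
```

View pics/push.png

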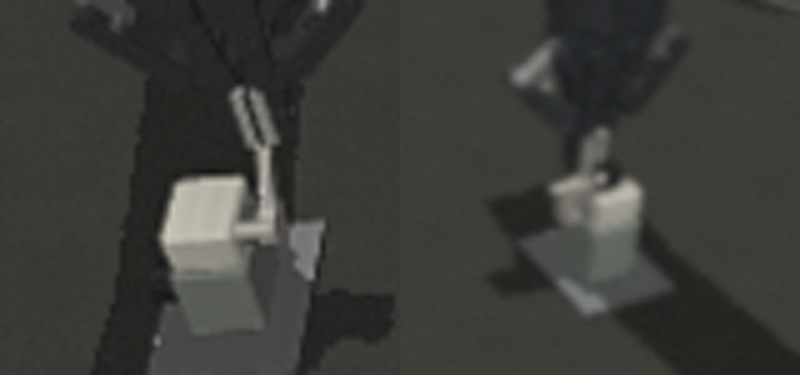

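Force (5.3 N) and position put the arm near 0.63 rad. The crops show it leaning away from the peg. I'll add 6 mm for margin, hold briefly, then back off and lift.

move_arm --rows '[{"gripper": 1,"travel": [0,0,-0.004],"twist": [0,0,0]},{"gripper": 1,"travel": [0,0,-0.006],"twist": [0,0,0]},{"gripper": 1,"travel": [0,0,-0.006],"twist": [0,0,0]},{"gripper": 1,"travel": [0,0,-0.006],"twist": [0,0,0]},{"gripper": 1,"travel": [0,0,-0.006],"twist": [0,0,0]}]'

```text
t: 3.15
tool_pos: [0.5146, -0.3702, 0.1029]
tcp_rot: [0.342, -0.616, 0.621, -0.344]
contact_force: [9.0, -5.3, -7.2]
width: -0.0004
```

move_arm --rows '[{"gripper": 1,"travel": [0,0,0.007],"twist": [0,0,0]},{"gripper": 1,"travel": [0,0,0.014],"twist": [0,0,0]},{"gripper": 1,"travel": [0,0,0.022],"twist": [0,0,0]},{"gripper": 1,"travel": [0,0,0.03],"twist": [0,0,0]},{"gripper": 1,"travel": [0,0,0.04],"twist": [0,0,0]},{"gripper": 1,"travel": [0,0,0.05],"twist": [0,0,0]},{"gripper": 1,"travel": [0,0,0.066],"twist": [0,0,0]},{"gripper": 1,"travel": [0,0,0.07],"twist": [0,0,0]},{"gripper": 1,"travel": [0,-0.05,0.07],"twist": [0,0,0]},{"gripper": 1,"travel": [0,-0.1,0.07],"twist": [0,0,0]},{"gripper": -1,"travel": [0,-0.15,0.07],"twist": [0,0,0]},{"gripper": -1,"travel": [0,-0.15,0.07],"twist": [0,0,0]}]'

```text
t: 4.35
tool_pos: [0.5742, -0.4079, 0.2627]
tcp_rot: [0.341, -0.613, 0.623, -0.345]
contact_force: [0.8, 0.4, 0.5]
width: 0.0284
```

```bash
python3 - <<'E'
from h import *
st()
for n,o in(("scene",(-.002,.003)),("side",(.002,-.003))):
    p,d=snapshot(n);W=cloud(d,get_calibration(n));z=W[...,2]
    m=(z>.1)&(z<.14)&(np.hypot(W[...,0]-.525,W[...,1]+.38)<.03)
    print(n,m.sum(),W[m].mean(0)[:2]+o,np.percentile(z[m],98))
go([.432,.008,.22],90);go([.432,.008,.22],0)
c=get_calibration("wrist");R,t=T(c);s=read_state();Rt=Ro.from_quat(s["tcp_rot"]).as_matrix()
print("cam in tool",Rt.T@(-R.T@t-s["tool_pos"]),Rt.T@R[2])
E
```

```text
t 4.35 pos [ 0.5742 -0.4079  0.2627] x [-0.53  -0.848  0.002] y [ 0.012 -0.009 -1.   ] F [0.8 0.4 0.5] w 0.0284 q [ 0.68  0.42 -0.15  1.26  0.06  1.45 -1.59]
scene 81 [ 0.53371036 -0.3854652 ] 0.13405243589260205
side 43 [ 0.53074889 -0.38376389] 0.1346005993571248
travel [-0.2776, 0.0332, -0.3382] twist [-0.003, -0.558, 0.003]
travel [-0.2776, 0.0332, -0.3382] twist [-0.004, 1.013, -0.001]
cam in tool [ 0.00023219 -0.14198516  0.08361501] [-0.00121975  0.94625226 -0.32342722]
```

The arm sprang back upright. I'll cross-check the angle reached from the earlier image by projecting the roller for a few candidate angles.

```bash
python3 - <<'E'
from h import *
ex=np.array([.848,-.53,0])
for n,o,b in(("side",np.array([-.002,.003,-.001]),(375,100)),("scene",np.array([.002,-.003,-.002]),(120,235))):
  c=get_calibration(n)
  for th in(0,.4,.5,.6,.7,.8,.9):
    h=np.array([.532,-.3845,.06])+o
    f=lambda r:(proj(h+r*(np.array([0,0,np.cos(th)])-ex*np.sin(th)),c)-b)*5
    print(n,th,"hinge",f(0).round(),"mid",f(.045).round(),"roller",f(.065).round())
E
```

```text
side 0 hinge [166. 211.] mid [173. 156.] roller [176. 131.]
side 0.4 hinge [166. 211.] mid [187. 175.] roller [197. 158.]
side 0.5 hinge [166. 211.] mid [190. 180.] roller [201. 166.]
side 0.6 hinge [166. 211.] mid [193. 186.] roller [205. 175.]
side 0.7 hinge [166. 211.] mid [195. 193.] roller [209. 184.]
side 0.8 hinge [166. 211.] mid [198. 199.] roller [212. 194.]
side 0.9 hinge [166. 211.] mid [199. 206.] roller [215. 203.]
scene 0 hinge [272. 225.] mid [250. 162.] roller [240. 133.]
scene 0.4 hinge [272. 225.] mid [258. 138.] roller [251.  99.]
scene 0.5 hinge [272. 225.] mid [260. 134.] roller [255.  93.]
scene 0.6 hinge [272. 225.] mid [262. 131.] roller [258.  90.]
scene 0.7 hinge [272. 225.] mid [265. 130.] roller [262.  87.]
scene 0.8 hinge [272. 225.] mid [267. 129.] roller [265.  86.]
scene 0.9 hinge [272. 225.] mid [270. 129.] roller [269.  87.]
```

In the side crop the roller was at (205,175), which matches 0.60 rad before the extra 5 mm, so it peaked at about 0.70 rad and tripped. Next is cup 68.

move_arm --rows '[{"gripper": -1,"travel": [-0.277,0.033,-0.338],"twist": [-0.003,-0.558,0.003]},{"gripper": -1,"travel": [-0.277,0.033,-0.338],"twist": [-0.003,-0.558,0.003]},{"gripper": -1,"travel": [-0.277,0.033,-0.338],"twist": [-0.003,-0.558,0.003]},{"gripper": -1,"travel": [-0.277,0.033,-0.338],"twist": [-0.003,-0.558,0.003]},{"gripper": -1,"travel": [-0.277,0.033,-0.338],"twist": [-0.003,-0.558,0.003]},{"gripper": -1,"travel": [-0.277,0.033,-0.338],"twist": [-0.003,-0.558,0.003]},{"gripper": -1,"travel": [-0.277,0.033,-0.338],"twist": [-0.003,-0.558,0.003]},{"gripper": -1,"travel": [-0.277,0.033,-0.338],"twist": [-0.003,-0.558,0.003]},{"gripper": -1,"travel": [-0.277,0.033,-0.338],"twist": [-0.003,-0.558,0.003]},{"gripper": -1,"travel": [-0.277,0.033,-0.338],"twist": [-0.003,-0.558,0.003]},{"gripper": -1,"travel": [-0.277,0.033,-0.338],"twist": [-0.003,-0.558,0.003]},{"gripper": -1,"travel": [-0.277,0.033,-0.338],"twist": [-0.003,-0.558,0.003]}]'

```text
t: 5.65
tool_pos: [0.431, 0.0063, 0.2183]
tcp_rot: [-0.5, 0.502, -0.499, 0.499]
contact_force: [0.3, -1.1, -0.7]
width: 0.0855
```

```bash
cat >> h.py <<'E'
def wlook(name=None):
    c=get_calibration("wrist");p,d=snapshot("wrist");W=cloud(d,c)
    if name:cv2.imwrite(f"pics/{name}.png",p[:,:,::-1])
    np.savez("last.npz",p=p,d=d);return p,W,c
def rim(W,xy,r,z,dz=.006,rw=.025):
    """circle fit of rim-height points near xy"""
    q=np.hypot(W[...,0]-xy[0],W[...,1]-xy[1])
    m=(abs(W[...,2]-z)<dz)&(q<r+rw)
    if m.sum()<8:return m.sum(),None
    return m.sum(),circ(W[m][:,:2]),W[m][:,2].max()
E
python3 - <<'E'
from h import *
st();p,W,c=wlook("w2")
print(rim(W,(.4295,.0115),.034,.049));print(rim(W,(.5867,.0515),.04,.061))
for o in((.4295,.0115,.05),(.5867,.0515,.062)):print(proj(o,c))
go([.4295,.0115,.045],90)
E
```

```text
t 5.65 pos [0.431  0.0063 0.2183] x [-0.002 -1.    -0.002] y [-0.003  0.002 -1.   ] F [ 0.3 -1.1 -0.7] w 0.0855 q [ 0.47 -0.13 -0.49  1.96 -0.07  1.31 -1.58]
(np.int64(593), array([0.42862431, 0.0112646 , 0.03229695]), np.float64(0.051234365735717005))
(np.int64(827), array([0.58449415, 0.05063034, 0.03813092]), np.float64(0.06404784624029934))
[312.80102059 183.27262053]
[264.69586529  10.63031435]
travel [-0.005, 0.1735, -0.0012] twist [0.003, -0.003, -0.002]
```

View pics/w2.png

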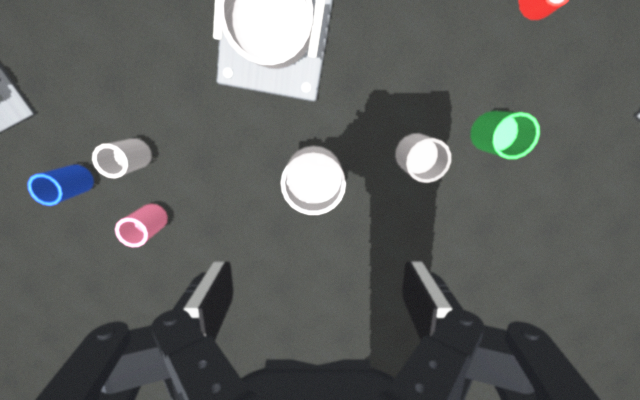

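The view shows cup 68 at (313,183), the seat at (265,12) with its top edge cut off, cup 46 at (424,158), cup 35 at (122,158), and the fingertips near (225,265) and (418,265). I'll get the open-tip setback from depth.

```bash
python3 - <<'E'
from h import *
f=np.load("last.npz");c=get_calibration("wrist");W=cloud(f["d"],c);s=read_state()
R=Ro.from_quat(s["tcp_rot"]).as_matrix();L=(W-s["tool_pos"])@R
m=(L[...,1]>-.12)&(L[...,1]<.03)
for sx in(1,-1):
    q=L[m&(L[...,0]*sx>.02)&(L[...,0]*sx<.08)]
    print(len(q),"max y",np.percentile(q[:,1],[50,95,99,100]).round(4)); t=q[q[:,1]>np.percentile(q[:,1],97)];print(t.mean(0),t.min(0),t.max(0))
go([.4288,.0113,.030],90)
E
```

```text
14649 max y [-0.0683 -0.028  -0.0175 -0.0118]
[ 0.04470678 -0.01892154  0.00347437] [ 0.04237612 -0.02332359 -0.01137224] [ 0.05633439 -0.0117899   0.01151689]
14605 max y [-0.0683 -0.028  -0.0176 -0.012 ]
[-0.04430262 -0.01897922  0.00349518] [-0.0559418  -0.0233763  -0.01120706] [-0.04202627 -0.01199481  0.01174434]
travel [-0.0047, 0.1885, -0.0019] twist [0.003, -0.003, -0.002]
```

move_arm --rows '[{"gripper": -1,"travel": [-0.005,0.05,-0.002],"twist": [0.003,-0.003,-0.002]},{"gripper": -1,"travel": [-0.005,0.1,-0.002],"twist": [0.003,-0.003,-0.002]},{"gripper": -1,"travel": [-0.005,0.15,-0.002],"twist": [0.003,-0.003,-0.002]},{"gripper": -1,"travel": [-0.005,0.17,-0.002],"twist": [0.003,-0.003,-0.002]},{"gripper": -1,"travel": [-0.005,0.19,-0.002],"twist": [0.003,-0.003,-0.002]},{"gripper": -1,"travel": [-0.005,0.19,-0.002],"twist": [0.003,-0.003,-0.002]},{"gripper": 1,"travel": [-0.005,0.19,-0.002],"twist": [0.003,-0.003,-0.002]},{"gripper": 1,"travel": [-0.005,0.19,-0.002],"twist": [0.003,-0.003,-0.002]},{"gripper": 1,"travel": [-0.005,0.19,-0.002],"twist": [0.003,-0.003,-0.002]},{"gripper": 1,"travel": [-0.005,0.19,-0.002],"twist": [0.003,-0.003,-0.002]},{"gripper": 1,"travel": [-0.005,0.19,-0.002],"twist": [0.003,-0.003,-0.002]}]' --grip_force 40

```text
t: 6.8
tool_pos: [0.4304, 0.0124, 0.0306]
tcp_rot: [-0.5, 0.498, -0.501, 0.501]
contact_force: [-0.8, -2.0, 6.3]
width: 0.0662
```

```bash
python3 - <<'E'
from h import *
st();p,W,c=wlook()
print(rim(W,(.4295,.0115),.034,.049))
E
```

```text
t 6.8 pos [0.4304 0.0124 0.0306] x [ 0.002 -1.     0.001] y [ 0.004 -0.001 -1.   ] F [-0.8 -2.   6.3] w 0.0662 q [ 0.43  0.1  -0.54  2.17  0.07  0.88 -1.71]
(np.int64(4590), array([0.42950701, 0.01220972, 0.03265427]), np.float64(0.05499385007304386))
```

move_arm --rows '[{"gripper": 1,"travel": [0,-0.03,0],"twist": [0,0,0]},{"gripper": 1,"travel": [0,-0.08,0],"twist": [0,0,0]},{"gripper": 1,"travel": [0,-0.12,0],"twist": [0,0,0]},{"gripper": 1,"travel": [-0.02,-0.13,0.04],"twist": [0,0,0]},{"gripper": 1,"travel": [-0.038,-0.13,0.07],"twist": [0,0,0]},{"gripper": 1,"travel": [-0.038,-0.13,0.07],"twist": [0,0,0]},{"gripper": 1,"travel": [-0.038,-0.13,0.07],"twist": [0,0,0]}]'

```text
t: 7.55
tool_pos: [0.4983, 0.0516, 0.1587]
tcp_rot: [0.501, -0.499, 0.499, -0.501]
contact_force: [-0.9, 0.5, -2.5]
width: 0.0658
```

```bash
python3 - <<'E'
from h import *
st();p,W,c=wlook("w3");s=read_state()
e=s["tool_pos"]
zr=e[2]+.02
q=np.hypot(W[...,0]-e[0],W[...,1]-e[1])
m=(q<.04)&(abs(W[...,2]-zr)<.012);print("cup rim z",np.percentile(W[m][:,2],[5,50,95]).round(4),m.sum())
print("cup",rim(W,e,.034,np.percentile(W[m][:,2],95)-.003,.005,.004))
print("seat",rim(W,(.5855,.051),.04,.061,.005,.004))
E
```

```text
t 7.55 pos [0.4983 0.0516 0.1587] x [ 0.004 -1.    -0.   ] y [-0.  0. -1.] F [-0.9  0.5 -2.5] w 0.0658 q [ 0.41  0.09 -0.59  1.89  0.05  1.18 -1.76]
cup rim z [0.1677 0.1762 0.187 ] 6200
cup (np.int64(676), array([0.50148752, 0.05135843, 0.03406538]), np.float64(0.18894806294870414))
seat (np.int64(1841), array([0.58514022, 0.05109444, 0.03811161]), np.float64(0.06354937973635122))
```

View pics/w3.png

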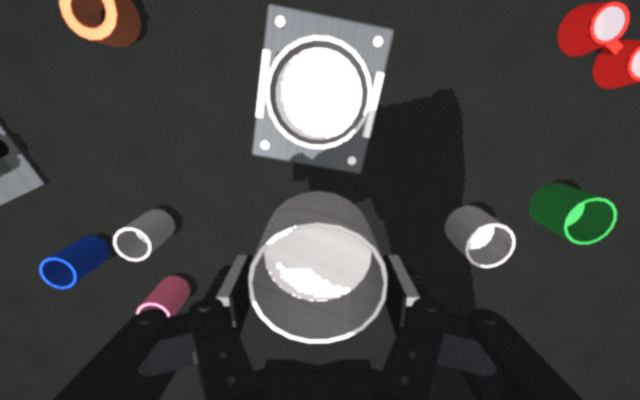

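The view shows the held cup rim centred near (319,282) and the insert rim near (318,92), both clear. I'll fit the bright rim edges on their known height planes.

```bash
cat >> h.py <<'E'
def onplane(uv,z,c):
    R,t=T(c);K=np.array(c["K"]);C=-R.T@t
    r=(np.linalg.inv(K)@np.c_[uv,np.ones(len(uv))].T).T@R
    return C+r*((z-C[2])/r[:,2])[:,None]
def ring(p,c,ctr,z,r0,r1=None,n=180,win=.006,ex=None):
    """radial search: outermost strong bright->dark edge about a rim of outer radius r0 at height z"""
    g=p.astype(float).max(2);ctr=np.array(ctr,float)
    for it in range(4):
        P=[]
        for a in np.linspace(0,2*np.pi,n,endpoint=False):
            if ex and ex(a):continue
            rr=np.arange(r0-win,r0+win,.0004);X=np.c_[ctr[0]+rr*np.cos(a),ctr[1]+rr*np.sin(a),np.full(len(rr),z)]
            uv=cv2.projectPoints(X,np.array(c["rvec"]),np.array(c["tvec"]),np.array(c["K"]),None)[0].reshape(-1,2).astype(np.float32)
            v=cv2.remap(g.astype(np.float32),uv[:,0].copy(),uv[:,1].copy(),cv2.INTER_LINEAR).ravel()
            dv=np.convolve(v,np.r_[np.ones(3),-np.ones(3)]/3,'same');dv[:4]=dv[-4:]=0
            k=np.argmin(dv)
            if dv[k]<-35:P.append(X[k,:2])
        P=np.array(P);f=circ(P);ctr=f[:2]
    res=np.hypot(*(P-f[:2]).T)-f[2]
    return f.round(4),len(P),round(float(np.median(abs(res)))*1000,2)
E
python3 - <<'E'
from h import *
p=np.load("last.npz")["p"];c=get_calibration("wrist")
print("cup",ring(p,c,(.50,.0515),.178,.034,ex=lambda a:abs(np.sin(a))>.9))
print("seat",ring(p,c,(.5852,.0511),.062,.0405))
for z in(.176,.180):print(z,ring(p,c,(.50,.0515),z,.034,ex=lambda a:abs(np.sin(a))>.9))
E
```

```text
cup (array([0.4964, 0.0509, 0.0338]), 130, 0.15)
seat (array([0.5846, 0.0504, 0.0406]), 154, 0.12)
0.176 (array([0.495 , 0.0509, 0.0344]), 130, 0.02)
0.18 (array([0.4978, 0.0509, 0.0333]), 130, 0.13)
```

move_arm --rows '[{"gripper": 1,"travel": [0.001,0,0.045],"twist": [0,0,0]},{"gripper": 1,"travel": [0.001,0,0.0886],"twist": [0,0,0]},{"gripper": 1,"travel": [0.001,0.02,0.0886],"twist": [0,0,0]},{"gripper": 1,"travel": [0.001,0.05,0.0886],"twist": [0,0,0]},{"gripper": 1,"travel": [0.001,0.06,0.0886],"twist": [0,0,0]},{"gripper": 1,"travel": [0.001,0.068,0.0886],"twist": [0,0,0]},{"gripper": 1,"travel": [0.001,0.075,0.0886],"twist": [0,0,0]},{"gripper": 1,"travel": [0.001,0.075,0.0886],"twist": [0,0,0]}]'

```text
t: 8.4
tool_pos: [0.5871, 0.05, 0.0845]
tcp_rot: [-0.501, 0.499, -0.5, 0.501]
contact_force: [-0.7, -0.3, -1.2]
width: 0.0662
```

```bash
python3 - <<'E'
from h import *
st();p,W,c=wlook();z=.1774-.1587+read_state()["tool_pos"][2];print(z)
print("cup",ring(p,c,(.5846,.0504),z,.034,ex=lambda a:abs(np.sin(a))>.9))
print("seat",ring(p,c,(.5846,.0504),.062,.0405,win=.004,ex=lambda a:np.cos(a)<.3))
E
```

```text
t 8.4 pos [0.5871 0.05   0.0845] x [ 0.003 -1.     0.001] y [ 0.001 -0.001 -1.   ] F [-0.7 -0.3 -1.2] w 0.0662 q [ 0.34  0.36 -0.56  1.76  0.22  1.08 -1.86]
0.10374585251038423
cup (array([0.5857, 0.05  , 0.034 ]), 129, 0.05)
seat (array([0.5862, 0.0515, 0.0401]), 68, 0.05)
```

The cup is already 8 mm inside the insert with no contact force. I'll carry on down and release.

move_arm --rows '[{"gripper": 1,"travel": [0,0.008,0],"twist": [0,0,0]},{"gripper": 1,"travel": [0,0.014,0],"twist": [0,0,0]},{"gripper": 1,"travel": [0,0.019,0],"twist": [0,0,0]},{"gripper": 1,"travel": [0,0.022,0],"twist": [0,0,0]},{"gripper": 1,"travel": [0,0.023,0],"twist": [0,0,0]},{"gripper": 1,"travel": [0,0.023,0],"twist": [0,0,0]}]'

```text
t: 9.05
tool_pos: [0.5876, 0.0503, 0.0614]
tcp_rot: [-0.5, 0.499, -0.5, 0.501]
contact_force: [0.5, -0.7, -1.5]
width: 0.0661
```

move_arm --rows '[{"gripper": -1,"travel": [0,0,0],"twist": [0,0,0]},{"gripper": -1,"travel": [0,0,0],"twist": [0,0,0]},{"gripper": -1,"travel": [0,0,0],"twist": [0,0,0]},{"gripper": -1,"travel": [0,0,0],"twist": [0,0,0]},{"gripper": -1,"travel": [0,-0.04,0],"twist": [0,0,0]},{"gripper": -1,"travel": [0,-0.09,0],"twist": [0,0,0]},{"gripper": -1,"travel": [0,-0.14,0],"twist": [0,0,0]},{"gripper": -1,"travel": [0,-0.14,-0.05],"twist": [0,0,0]},{"gripper": -1,"travel": [0,-0.14,-0.1],"twist": [0,0,0]},{"gripper": -1,"travel": [0,-0.14,-0.1],"twist": [0,0,0]}]'

```text
t: 10.05
tool_pos: [0.4806, 0.05, 0.2002]
tcp_rot: [0.503, -0.499, 0.499, -0.499]
contact_force: [-0.0, 0.5, 0.0]
width: 0.0855
```

```bash
python3 - <<'E'
from h import *
st();p,W,c=wlook("w4")
print("cup68",ring(p,c,(.585,.0505),.080,.034),rim(W,(.585,.0505),.034,.079,.006,.003))
print("cup46",rim(W,(.456,-.1095),.023,.049,.006,.01),ring(p,c,(.456,-.1095),.05,.023))
print("cup35",rim(W,(.455,.224),.0175,.049,.006,.01),ring(p,c,(.455,.224),.05,.0175))
E
```

```text
t 10.05 pos [0.4806 0.05   0.2002] x [ 0.004 -1.     0.005] y [-0.003 -0.005 -1.   ] F [-0.   0.5  0. ] w 0.0855 q [ 0.45  0.01 -0.61  1.87  0.01  1.26 -1.73]
cup68 (array([0.5772, 0.0438, 0.0357]), 120, 1.34) (np.int64(1074), array([0.58561841, 0.05015879, 0.03215507]), np.float64(0.08181353401654612))
cup46 (np.int64(551), array([ 0.45393761, -0.10857484,  0.02143426]), np.float64(0.05102617692538398)) (array([ 0.4539, -0.1091,  0.0238]), 180, 0.38)
cup35 (np.int64(431), array([0.45440249, 0.22308097, 0.01599992]), np.float64(0.05146869811418811)) (array([0.4544, 0.2236, 0.0186]), 180, 0.14)
```

View pics/w4.png

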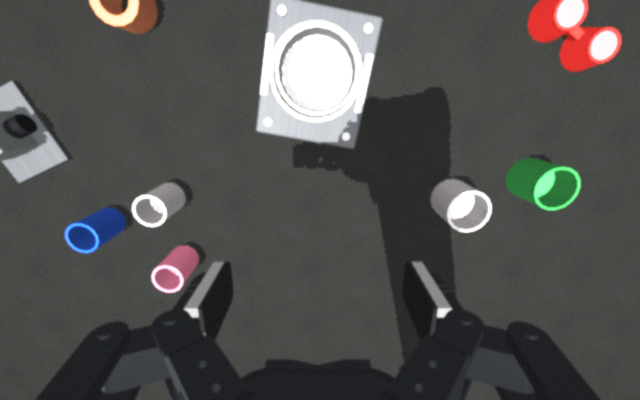

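Cup 68 is seated: its rim is at about 0.080 and the ring in the insert at (318,70) looks even. Next is cup 46 at (0.4542, -0.1088), using a partial opening to stay clear of the green cup.

```bash
python3 - <<'E'
from h import *
go([.4542,-.1088,.12],90);go([.4542,-.1088,.032],90)
E
```

```text
travel [0.1581, 0.0819, -0.0309] twist [-0.001, 0.003, 0.004]
travel [0.1577, 0.1699, -0.031] twist [-0.001, 0.003, 0.004]
```

move_arm --rows '[{"gripper": -0.45,"travel": [0.045,0,-0.01],"twist": [0,0,0]},{"gripper": -0.45,"travel": [0.09,0,-0.02],"twist": [0,0,0]},{"gripper": -0.45,"travel": [0.135,0.01,-0.031],"twist": [-0.001,0.003,0.004]},{"gripper": -0.45,"travel": [0.158,0.04,-0.031],"twist": [-0.001,0.003,0.004]},{"gripper": -0.45,"travel": [0.158,0.08,-0.031],"twist": [-0.001,0.003,0.004]},{"gripper": -0.45,"travel": [0.158,0.08,-0.031],"twist": [-0.001,0.003,0.004]},{"gripper": -0.45,"travel": [0.158,0.08,-0.031],"twist": [-0.001,0.003,0.004]}]'

```text
t: 10.8
tool_pos: [0.4577, -0.1075, 0.1217]
tcp_rot: [-0.499, 0.501, -0.499, 0.501]
contact_force: [1.2, 0.8, 0.6]
width: 0.0617
```

```bash
python3 - <<'E'
from h import *
st();p,W,c=wlook()
r=rim(W,(.4542,-.1088),.023,.049,.005,.01);print("cup46",r,ring(p,c,(.4542,-.1088),.05,.023))
go([*r[1][:2],.032],90)
E
```

```text
t 10.8 pos [ 0.4577 -0.1075  0.1217] x [ 0.001 -1.    -0.005] y [ 0.     0.005 -1.   ] F [1.2 0.8 0.6] w 0.0617 q [ 0.61  0.05 -0.44  2.    0.02  1.1  -1.41]
cup46 (np.int64(747), array([ 0.4542471 , -0.10950973,  0.02140949]), np.float64(0.05105650280956176)) (array([ 0.4536, -0.1093,  0.0236]), 180, 0.16)
travel [0.0023, 0.0909, -0.0047] twist [-0.003, 0.001, -0.004]
```

move_arm --rows '[{"gripper": -0.45,"travel": [0.002,0.045,-0.0043],"twist": [0,0,0]},{"gripper": -0.45,"travel": [0.002,0.075,-0.0043],"twist": [0,0,0]},{"gripper": -0.45,"travel": [0.002,0.09,-0.0043],"twist": [0,0,0]},{"gripper": -0.45,"travel": [0.002,0.09,-0.0043],"twist": [0,0,0]},{"gripper": 1,"travel": [0.002,0.09,-0.0043],"twist": [0,0,0]},{"gripper": 1,"travel": [0.002,0.09,-0.0043],"twist": [0,0,0]},{"gripper": 1,"travel": [0.002,0.09,-0.0043],"twist": [0,0,0]},{"gripper": 1,"travel": [0.002,0.09,-0.0043],"twist": [0,0,0]},{"gripper": 1,"travel": [0.002,0.09,-0.0043],"twist": [0,0,0]}]'

```text
t: 11.75
tool_pos: [0.455, -0.1097, 0.0338]
tcp_rot: [-0.498, 0.499, -0.501, 0.502]
contact_force: [-0.7, 2.7, 7.6]
width: 0.0442
```

```bash
python3 - <<'E'
from h import *
st();go([.495,.0505,.18],90)
E
```

```text
t 11.75 pos [ 0.455  -0.1097  0.0338] x [ 0.    -1.    -0.002] y [ 0.005  0.002 -1.   ] F [-0.7  2.7  7.6] w 0.0442 q [ 0.6   0.16 -0.44  2.09  0.08  0.9  -1.46]
travel [-0.1605, -0.1456, 0.0407] twist [-0.005, 0.0, -0.002]
```

move_arm --rows '[{"gripper": 1,"travel": [0,-0.04,0],"twist": [-0.005,0,-0.002]},{"gripper": 1,"travel": [0,-0.09,0],"twist": [-0.005,0,-0.002]},{"gripper": 1,"travel": [-0.02,-0.13,0],"twist": [-0.005,0,-0.002]},{"gripper": 1,"travel": [-0.065,-0.145,0.01],"twist": [-0.005,0,-0.002]},{"gripper": 1,"travel": [-0.11,-0.145,0.025],"twist": [-0.005,0,-0.002]},{"gripper": 1,"travel": [-0.15,-0.145,0.04],"twist": [-0.005,0,-0.002]},{"gripper": 1,"travel": [-0.16,-0.145,0.041],"twist": [-0.005,0,-0.002]},{"gripper": 1,"travel": [-0.16,-0.145,0.041],"twist": [-0.005,0,-0.002]},{"gripper": 1,"travel": [-0.16,-0.145,0.041],"twist": [-0.005,0,-0.002]}]'

```text
t: 12.65
tool_pos: [0.4935, 0.0482, 0.1771]
tcp_rot: [-0.501, 0.502, -0.499, 0.499]
contact_force: [0.8, -0.4, -0.2]
width: 0.044
```

```bash
cat >> h.py <<'E'
def held(p,c,R0,dz):
    """held cup rim: pick height where fitted radius matches"""
    s=read_state();e=s["tool_pos"];best=None
    for z in np.arange(-.006,.007,.001)+e[2]+dz:
        f=ring(p,c,e[:2],z,R0,win=.004,ex=lambda a:abs(np.sin(a))>.85)
        k=abs(f[0][2]-R0)
        if best is None or k<best[0]:best=(k,z,f)
    return best
E
python3 - <<'E'
from h import *
p,W,c=wlook("w5");st()
print("held",held(p,c,.023,.0165))
print("cup68",ring(p,c,(.585,.0505),.080,.034,win=.003),rim(W,(.585,.0505),.034,.079,.006,.003))
print("seat",ring(p,c,(.585,.0505),.062,.0405,win=.003))
E
```

```text
t 12.7 pos [0.4934 0.0476 0.177 ] x [-0.003 -1.    -0.   ] y [-0.005  0.    -1.   ] F [ 0.6 -0.2 -1. ] w 0.0442 q [ 0.45  0.06 -0.61  1.88  0.04  1.22 -1.75]
held (np.float64(0.0), np.float64(0.19347153792029137), (array([0.4928, 0.0482, 0.023 ]), 118, 0.05))
cup68 (array([0.5852, 0.0511, 0.033 ]), 14, 0.0) (np.int64(1245), array([0.58574338, 0.050124  , 0.03211678]), np.float64(0.08169317151932153))
seat (array([0.5851, 0.0513, 0.0408]), 124, 0.11)
```

View pics/w5.png

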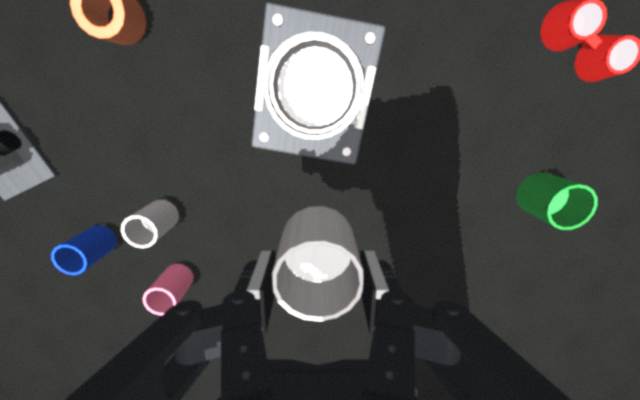

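The view shows held cup 46 at (317,280) and nested cup 68 at (315,86). Clearance is large, so I'll place it.

move_arm --rows '[{"gripper": 1,"travel": [-0.002,0,0.046],"twist": [0,0,0]},{"gripper": 1,"travel": [-0.0024,0.01,0.0927],"twist": [0,0,0]},{"gripper": 1,"travel": [-0.0024,0.04,0.0927],"twist": [0,0,0]},{"gripper": 1,"travel": [-0.0024,0.055,0.0927],"twist": [0,0,0]},{"gripper": 1,"travel": [-0.0024,0.07,0.0927],"twist": [0,0,0]},{"gripper": 1,"travel": [-0.0024,0.08,0.0927],"twist": [0,0,0]},{"gripper": 1,"travel": [-0.0024,0.088,0.0927],"twist": [0,0,0]},{"gripper": 1,"travel": [-0.0024,0.093,0.0927],"twist": [0,0,0]},{"gripper": 1,"travel": [-0.0024,0.0945,0.0927],"twist": [0,0,0]},{"gripper": 1,"travel": [-0.0024,0.0945,0.0927],"twist": [0,0,0]}]'

```text
t: 13.7
tool_pos: [0.5862, 0.0524, 0.0826]
tcp_rot: [-0.501, 0.501, -0.499, 0.499]
contact_force: [-0.2, 0.3, -0.7]
width: 0.0441
```

```bash
python3 - <<'E'
from h import *
st();p,W,c=wlook();print(held(p,c,.023,.0165))
E
```

```text
t 13.7 pos [0.5862 0.0524 0.0826] x [-0.    -1.    -0.001] y [-0.003  0.001 -1.   ] F [-0.2  0.3 -0.7] w 0.0441 q [ 0.36  0.37 -0.59  1.76  0.23  1.09 -1.88]
(np.float64(9.99999999999994e-05), np.float64(0.09926688368947277), (array([0.5857, 0.0524, 0.0231]), 118, 0.12))
```

move_arm --rows '[{"gripper": -0.45,"travel": [0,0,0],"twist": [0,0,0]},{"gripper": -0.45,"travel": [0,0,0],"twist": [0,0,0]},{"gripper": -0.45,"travel": [0,0,0],"twist": [0,0,0]},{"gripper": -0.45,"travel": [0,-0.04,0],"twist": [0,0,0]},{"gripper": -0.45,"travel": [0,-0.08,0],"twist": [0,0,0]},{"gripper": -0.2,"travel": [-0.03,-0.08,-0.03],"twist": [0,0,0]},{"gripper": -0.2,"travel": [-0.065,-0.08,-0.06],"twist": [0,0,0]},{"gripper": -0.2,"travel": [-0.1,-0.08,-0.09],"twist": [0,0,0]},{"gripper": -0.2,"travel": [-0.14,-0.07,-0.12],"twist": [0,0,0]},{"gripper": -0.2,"travel": [-0.171,-0.05,-0.131],"twist": [0,0,0]},{"gripper": -0.2,"travel": [-0.171,-0.04,-0.131],"twist": [0,0,0]},{"gripper": -0.2,"travel": [-0.171,-0.04,-0.131],"twist": [0,0,0]}]'

```text
t: 14.95
tool_pos: [0.454, 0.2232, 0.1219]
tcp_rot: [0.502, -0.501, 0.498, -0.499]
contact_force: [-0.4, -0.6, 0.1]
width: 0.0513
```

```bash
python3 - <<'E'
from h import *
p,W,c=wlook();st()
r=rim(W,(.4544,.2235),.0175,.049,.005,.008);print("cup35",r,ring(p,c,(.4544,.2235),.05,.0175,win=.004))
print("46",rim(W,(.5857,.0505),.023,.097,.006,.004),"68",rim(W,(.5857,.0505),.034,.079,.006,.003))
go([*r[1][:2],.034],90)
E
```

```text
t 15.0 pos [0.4552 0.2224 0.1226] x [-0.    -1.    -0.001] y [-0.005  0.001 -1.   ] F [ 0.7 -1.   0.2] w 0.0513 q [ 0.2   0.17 -0.76  1.91  0.12  1.12 -2.18]
cup35 (np.int64(566), array([0.45440087, 0.22393074, 0.01593583]), np.float64(0.051049942468348077)) (array([0.4539, 0.2241, 0.0182]), 167, 0.15)
46 (np.int64(788), array([0.58518847, 0.05120951, 0.02372684]), np.float64(0.09915934691339562)) 68 (np.int64(2409), array([0.57945112, 0.05042266, 0.0260785 ]), np.float64(0.08499578960062001))
travel [-0.0014, 0.0886, -0.0004] twist [0.005, -0.0, -0.001]
```

Cup 46's rim reads 0.099 with about a 1 mm bias, so it's seated. I'll grasp cup 35.

move_arm --rows '[{"gripper": -0.2,"travel": [-0.001,0.045,-0.0004],"twist": [0.005,0,-0.001]},{"gripper": -0.2,"travel": [-0.001,0.075,-0.0004],"twist": [0.005,0,-0.001]},{"gripper": -0.2,"travel": [-0.001,0.088,-0.0004],"twist": [0.005,0,-0.001]},{"gripper": -0.2,"travel": [-0.001,0.088,-0.0004],"twist": [0.005,0,-0.001]},{"gripper": 1,"travel": [-0.001,0.088,-0.0004],"twist": [0.005,0,-0.001]},{"gripper": 1,"travel": [-0.001,0.088,-0.0004],"twist": [0.005,0,-0.001]},{"gripper": 1,"travel": [-0.001,0.088,-0.0004],"twist": [0.005,0,-0.001]},{"gripper": 1,"travel": [-0.001,0.088,-0.0004],"twist": [0.005,0,-0.001]},{"gripper": 1,"travel": [-0.001,0.088,-0.0004],"twist": [0.005,0,-0.001]}]'

```text
t: 15.9
tool_pos: [0.4561, 0.2247, 0.0367]
tcp_rot: [-0.499, 0.499, -0.501, 0.501]
contact_force: [0.3, -0.9, 6.7]
width: 0.0326
```

```bash
python3 - <<'E'
from h import *
st();go([.495,.0505,.185],90)
E
```

```text
t 15.9 pos [0.4561 0.2247 0.0367] x [-0.    -1.    -0.001] y [ 0.004  0.001 -1.   ] F [ 0.3 -0.9  6.7] w 0.0326 q [ 0.15  0.29 -0.73  1.99  0.24  0.94 -2.27]
travel [0.1741, -0.1483, 0.0396] twist [-0.004, -0.0, -0.001]
```

move_arm --rows '[{"gripper": 1,"travel": [0,-0.04,0],"twist": [-0.004,0,-0.001]},{"gripper": 1,"travel": [0,-0.09,0],"twist": [-0.004,0,-0.001]},{"gripper": 1,"travel": [0.02,-0.13,0],"twist": [-0.004,0,-0.001]},{"gripper": 1,"travel": [0.065,-0.148,0.01],"twist": [-0.004,0,-0.001]},{"gripper": 1,"travel": [0.11,-0.148,0.025],"twist": [-0.004,0,-0.001]},{"gripper": 1,"travel": [0.155,-0.148,0.039],"twist": [-0.004,0,-0.001]},{"gripper": 1,"travel": [0.174,-0.148,0.039],"twist": [-0.004,0,-0.001]},{"gripper": 1,"travel": [0.174,-0.148,0.039],"twist": [-0.004,0,-0.001]},{"gripper": 1,"travel": [0.174,-0.148,0.039],"twist": [-0.004,0,-0.001]},{"gripper": 1,"travel": [0.174,-0.148,0.039],"twist": [-0.004,0,-0.001]}]'

```text
t: 16.9
tool_pos: [0.493, 0.0521, 0.183]
tcp_rot: [0.501, -0.5, 0.499, -0.5]
contact_force: [-0.7, -0.3, -1.1]
width: 0.0323
```

```bash
python3 - <<'E'
from h import *
p,W,c=wlook("w6");st()
print("held",held(p,c,.0175,.0145))
print("46",rim(W,(.5855,.051),.023,.097,.005,.003),ring(p,c,(.5855,.051),.098,.023,win=.004))
print("68",rim(W,(.5855,.051),.034,.079,.005,.003),"seat",ring(p,c,(.585,.0505),.062,.0405,win=.003))
E
```

```text
t 16.95 pos [0.493  0.0522 0.183 ] x [ 0.003 -1.     0.   ] y [-0.003 -0.    -1.   ] F [-0.5 -0.5 -1.6] w 0.0327 q [ 0.45  0.06 -0.62  1.87  0.04  1.23 -1.75]
held (np.float64(9.99999999999994e-05), np.float64(0.19650038905695902), (array([0.4913, 0.0522, 0.0176]), 118, 0.07))
46 (np.int64(827), array([0.58464739, 0.05223883, 0.02129151]), np.float64(0.09951644127590083)) (array([0.5853, 0.0509, 0.025 ]), 61, 0.0)
68 (np.int64(1321), array([0.58566612, 0.05013954, 0.03191727]), np.float64(0.08396104402899143)) seat (array([0.5846, 0.0515, 0.0411]), 30, 0.35)
```

View pics/w6.png

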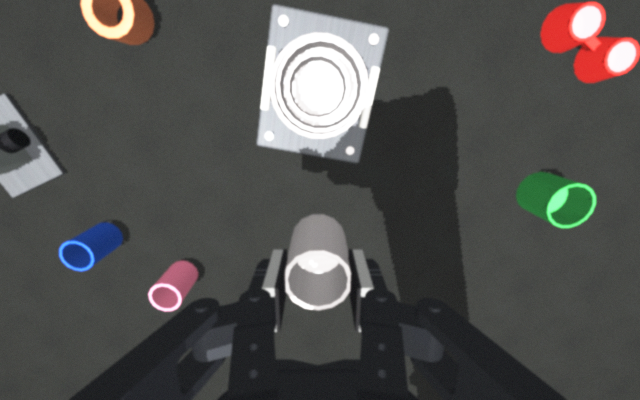

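The view shows held cup 35 at (318,279) and the nest at (318,88). I'll move over it and stop just above the cup 46 rim to check.

move_arm --rows '[{"gripper": 1,"travel": [0.0003,0,0.046],"twist": [0,0,0]},{"gripper": 1,"travel": [0.0003,0.01,0.0932],"twist": [0,0,0]},{"gripper": 1,"travel": [0.0003,0.03,0.0932],"twist": [0,0,0]},{"gripper": 1,"travel": [0.0003,0.044,0.0932],"twist": [0,0,0]},{"gripper": 1,"travel": [0.0003,0.044,0.0932],"twist": [0,0,0]},{"gripper": 1,"travel": [0.0003,0.044,0.0932],"twist": [0,0,0]}]'

```text
t: 17.55
tool_pos: [0.5856, 0.0508, 0.1391]
tcp_rot: [0.501, -0.5, 0.499, -0.499]
contact_force: [-0.2, 0.3, -1.7]
width: 0.0321
```

```bash
python3 - <<'E'
from h import *
p,W,c=wlook("w7");st()
print("held",held(p,c,.0175,.0138))
q=np.hypot(W[...,0]-.585,W[...,1]-.0515)
for R0,z in((.023,.097),(.034,.079)):
    m=(abs(W[...,2]-z)<.005)&(abs(q-R0+.001)<.0045);print(R0,m.sum(),circ(W[m][:,:2]))
E
```

```text
t 17.6 pos [0.5862 0.0506 0.1398] x [ 0.001 -1.     0.001] y [-0.002 -0.001 -1.   ] F [-0.4  0.1 -0.4] w 0.0325 q [ 0.38  0.31 -0.61  1.7   0.19  1.19 -1.85]
held (np.float64(0.0), np.float64(0.15464061157640985), (array([0.5855, 0.0508, 0.0175]), 118, 0.04))
0.023 605 [0.58558159 0.05225305 0.02137937]
0.034 915 [0.58656998 0.0502367  0.03225971]
```

View pics/w7.png

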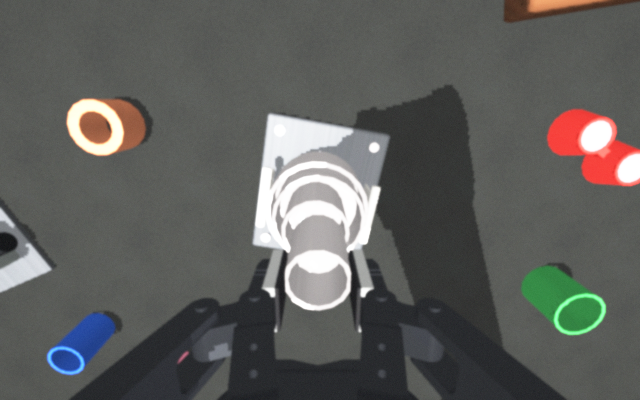

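The view shows the held cup at (318,280) just above the nest. It sits 1.4 mm off in y, so I'll correct that and descend.

move_arm --rows '[{"gripper": 1,"travel": [-0.0014,0,0],"twist": [0,0,0]},{"gripper": 1,"travel": [-0.0014,0.004,0],"twist": [0,0,0]},{"gripper": 1,"travel": [-0.0014,0.009,0],"twist": [0,0,0]},{"gripper": 1,"travel": [-0.0014,0.014,0],"twist": [0,0,0]},{"gripper": 1,"travel": [-0.0014,0.02,0],"twist": [0,0,0]},{"gripper": 1,"travel": [-0.0014,0.026,0],"twist": [0,0,0]},{"gripper": 1,"travel": [-0.0014,0.031,0],"twist": [0,0,0]},{"gripper": 1,"travel": [-0.0014,0.035,0],"twist": [0,0,0]},{"gripper": 1,"travel": [-0.0014,0.037,0],"twist": [0,0,0]},{"gripper": 1,"travel": [-0.0014,0.037,0],"twist": [0,0,0]}]'

```text
t: 18.6
tool_pos: [0.5863, 0.0514, 0.1028]
tcp_rot: [0.501, -0.501, 0.499, -0.499]
contact_force: [-3.0, -0.7, 6.8]
width: 0.032
```

```bash
python3 - <<'E'
from h import *
st();p,W,c=wlook();print(held(p,c,.0175,.0138))
E
```

```text
t 18.6 pos [0.5863 0.0514 0.1028] x [-0.    -1.     0.001] y [-0.003 -0.001 -1.   ] F [-3.  -0.7  6.8] w 0.032 q [ 0.37  0.35 -0.6   1.74  0.22  1.12 -1.87]
(np.float64(0.0), np.float64(0.1186264486354553), (array([0.5863, 0.0515, 0.0175]), 118, 0.01))
```

There is 6.8 N of contact near floor depth. I'll release, retreat and check the height.

move_arm --rows '[{"gripper": -0.3,"travel": [0,0,0],"twist": [0,0,0]},{"gripper": -0.3,"travel": [0,0,0],"twist": [0,0,0]},{"gripper": -0.3,"travel": [0,0,0],"twist": [0,0,0]},{"gripper": -0.3,"travel": [0,-0.03,0],"twist": [0,0,0]},{"gripper": -0.3,"travel": [0,-0.07,0],"twist": [0,0,0]},{"gripper": -0.3,"travel": [0,-0.12,0],"twist": [0,0,0]},{"gripper": -0.3,"travel": [0,-0.12,-0.05],"twist": [0,0,0]},{"gripper": -0.3,"travel": [0,-0.12,-0.09],"twist": [0,0,0]},{"gripper": -0.3,"travel": [0,-0.12,-0.09],"twist": [0,0,0]}]'

```text
t: 19.55
tool_pos: [0.4923, 0.0516, 0.2216]
tcp_rot: [0.503, -0.5, 0.499, -0.498]
contact_force: [1.1, 0.8, -0.1]
width: 0.0555
```

```bash
python3 - <<'E'
from h import *
p,W,c=wlook("w8");st()
q=np.hypot(W[...,0]-.5855,W[...,1]-.0515)
for R0,z in((.0175,.115),(.023,.097),(.034,.079),(.0405,.061)):
    m=(abs(W[...,2]-z)<.007)&(abs(q-R0+.001)<.004);Q=W[m]
    t=[np.percentile(Q[np.abs(np.arctan2(Q[:,1]-.0515,Q[:,0]-.5855)-a)<.6][:,2],90).round(4) if (np.abs(np.arctan2(Q[:,1]-.0515,Q[:,0]-.5855)-a)<.6).sum()>5 else None for a in(-2,-1,0,1,2)]
    print(R0,m.sum(),circ(Q[:,:2]).round(4),"rim z by angle",t)
T_=[]
for n,b in(("scene",(290,175)),("side",(285,180))):
    pp,d=snapshot(n);T_.append(cv2.resize(pp[b[1]:b[1]+75,b[0]:b[0]+80,::-1],(400,375),interpolation=cv2.INTER_CUBIC))
cv2.imwrite("pics/nest.png",np.hstack(T_))
go([.517+.09*.906,.405+.09*.423,.24],115)
E
```

```text
t 19.6 pos [0.4949 0.0512 0.2221] x [-0.    -1.     0.003] y [-0.003 -0.003 -1.   ] F [ 0.1 -0.9 -0.3] w 0.0551 q [ 0.48  0.03 -0.64  1.81  0.02  1.31 -1.74]
0.0175 502 [0.584  0.0508 0.0158] rim z by angle [np.float64(0.1161), np.float64(0.1161), np.float64(0.116), np.float64(0.1161), np.float64(0.1161)]
0.023 619 [0.5847 0.0522 0.0213] rim z by angle [np.float64(0.0982), np.float64(0.0981), np.float64(0.0981), np.float64(0.0983), np.float64(0.0983)]
0.034 880 [0.5858 0.0502 0.0321] rim z by angle [np.float64(0.08), np.float64(0.0801), np.float64(0.0802), np.float64(0.0802), np.float64(0.0802)]
0.0405 1086 [0.5854 0.0509 0.0383] rim z by angle [np.float64(0.0623), np.float64(0.0622), np.float64(0.0625), np.float64(0.0622), np.float64(0.0622)]
travel [-0.3919, -0.0183, 0.1012] twist [0.002, -0.437, 0.001]
```

View pics/nest.png

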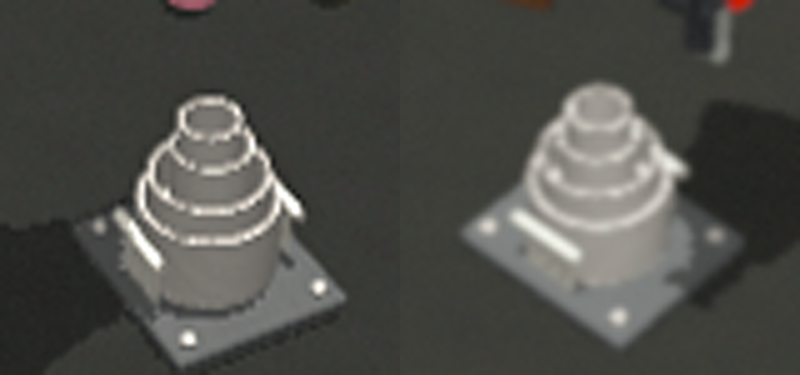

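All three rims are level at 0.116, 0.098 and 0.080 m, exactly nested. On to the tall switch.

```bash
python3 - <<'E'
from h import *
go([.517+.05*.906,.405+.05*.423,.24],115)
E
```

```text
travel [-0.375, -0.0183, 0.0649] twist [0.002, -0.437, 0.001]
```

move_arm --rows '[{"gripper": 1,"travel": [-0.02,-0.018,0.03],"twist": [0,0,0]},{"gripper": 1,"travel": [-0.375,-0.018,0.065],"twist": [0.002,-0.437,0.001]},{"gripper": 1,"travel": [-0.375,-0.018,0.065],"twist": [0.002,-0.437,0.001]},{"gripper": 1,"travel": [-0.375,-0.018,0.065],"twist": [0.002,-0.437,0.001]},{"gripper": 1,"travel": [-0.375,-0.018,0.065],"twist": [0.002,-0.437,0.001]},{"gripper": 1,"travel": [-0.375,-0.018,0.065],"twist": [0.002,-0.437,0.001]},{"gripper": 1,"travel": [-0.375,-0.018,0.065],"twist": [0.002,-0.437,0.001]},{"gripper": 1,"travel": [-0.375,-0.018,0.065],"twist": [0.002,-0.437,0.001]},{"gripper": 1,"travel": [-0.375,-0.018,0.065],"twist": [0.002,-0.437,0.001]},{"gripper": 1,"travel": [-0.375,-0.018,0.065],"twist": [0.002,-0.437,0.001]},{"gripper": 1,"travel": [-0.375,-0.018,0.065],"twist": [0.002,-0.437,0.001]},{"gripper": 1,"travel": [-0.375,-0.018,0.065],"twist": [0.002,-0.437,0.001]}]'

```text
t: 20.9
tool_pos: [0.5634, 0.4241, 0.2394]
tcp_rot: [0.596, -0.381, 0.381, -0.596]
contact_force: [-0.5, -1.1, -0.1]
width: 0.0
```

```bash
python3 - <<'E'
from h import *
p,W,c=wlook();st()
go([.517+.05*.906,.405+.05*.423,.133],115);go([.517-.048*.906,.405-.048*.423,.133],115)
for n,o in(("scene",(-.002,.003)),("side",(.002,-.003))):
    pp,d=snapshot(n);W=cloud(d,get_calibration(n));z=W[...,2]
    m=(z>.15)&(z<.18)&(np.hypot(W[...,0]-.517,W[...,1]-.405)<.025)
    print(n,m.sum(),W[m].mean(0)[:2]+o)
E
```

```text
t 20.95 pos [0.5633 0.4241 0.2397] x [ 0.42  -0.908 -0.   ] y [-0.001  0.    -1.   ] F [ 0.3  0.7 -0.3] w 0.0002 q [-0.17  0.55 -0.79  1.26  0.38  1.48 -2.05]
travel [-0.0022, 0.1067, 0.0] twist [0.001, -0.003, -0.0]
travel [-0.0019, 0.1068, -0.0979] twist [0.001, -0.003, -0.0]
scene 42 [0.51856129 0.40386153]
side 83 [0.51482512 0.4062436 ]
```

move_arm --rows '[{"gripper": 1,"travel": [-0.002,0.05,0],"twist": [0,0,0]},{"gripper": 1,"travel": [-0.002,0.1,0],"twist": [0,0,0]},{"gripper": 1,"travel": [-0.002,0.1065,0],"twist": [0,0,0]},{"gripper": 1,"travel": [-0.002,0.1065,-0.015],"twist": [0,0,0]},{"gripper": 1,"travel": [-0.002,0.1065,-0.03],"twist": [0,0,0]},{"gripper": 1,"travel": [-0.002,0.1065,-0.045],"twist": [0,0,0]},{"gripper": 1,"travel": [-0.002,0.1065,-0.06],"twist": [0,0,0]},{"gripper": 1,"travel": [-0.002,0.1065,-0.075],"twist": [0,0,0]},{"gripper": 1,"travel": [-0.002,0.1065,-0.085],"twist": [0,0,0]},{"gripper": 1,"travel": [-0.002,0.1065,-0.093],"twist": [0,0,0]},{"gripper": 1,"travel": [-0.002,0.1065,-0.098],"twist": [0,0,0]},{"gripper": 1,"travel": [-0.002,0.1065,-0.098],"twist": [0,0,0]}]'

```text
t: 22.25
tool_pos: [0.4728, 0.3866, 0.1338]
tcp_rot: [-0.596, 0.38, -0.38, 0.597]
contact_force: [2.9, 1.2, -0.2]
width: 0.0003
```

```bash
python3 - <<'E'
from h import *
st();e=read_state()["tool_pos"];ex=np.array([.906,.423,0]);print("along",(e-[.517,.405,0])@ex)
T_=[]
for n,o,b in(("side",np.array([-.002,.003,-.001]),(235,265)),("scene",np.array([.002,-.003,-.002]),(360,115))):
  pp,d=snapshot(n);T_.append(cv2.resize(pp[b[1]:b[1]+75,b[0]:b[0]+80,::-1],(400,375),interpolation=cv2.INTER_CUBIC))
  c=get_calibration(n)
  for th in(.5,.6,.7,.8,.9):
    h=np.array([.517,.405,.06])+o
    f=lambda r:(proj(h+r*(np.array([0,0,np.cos(th)])-ex*np.sin(th)),c)-b)*5
    print(n,th,"hinge",f(0).round(),"mid",f(.07).round(),"roller",f(.105).round())
cv2.imwrite("pics/push2.png",np.hstack(T_))
E
```

```text
t 22.25 pos [0.4728 0.3866 0.1338] x [ 0.422 -0.906 -0.001] y [ 0.001  0.002 -1.   ] F [ 2.9  1.2 -0.2] w 0.0003 q [-0.06  0.42 -0.84  1.65  0.33  1.21 -2.1 ]
along -0.04777209036141677
side 0.5 hinge [159. 281.] mid [217. 217.] roller [248. 183.]
side 0.6 hinge [159. 281.] mid [231. 223.] roller [269. 192.]
side 0.7 hinge [159. 281.] mid [244. 230.] roller [289. 202.]
side 0.8 hinge [159. 281.] mid [256. 237.] roller [308. 213.]
side 0.9 hinge [159. 281.] mid [267. 244.] roller [324. 224.]
scene 0.5 hinge [200. 218.] mid [162. 126.] roller [143.  78.]
scene 0.6 hinge [200. 218.] mid [153. 128.] roller [128.  82.]
scene 0.7 hinge [200. 218.] mid [144. 132.] roller [115.  88.]
scene 0.8 hinge [200. 218.] mid [135. 136.] roller [102.  95.]
scene 0.9 hinge [200. 218.] mid [128. 141.] roller [ 91. 103.]
```

View pics/push2.png

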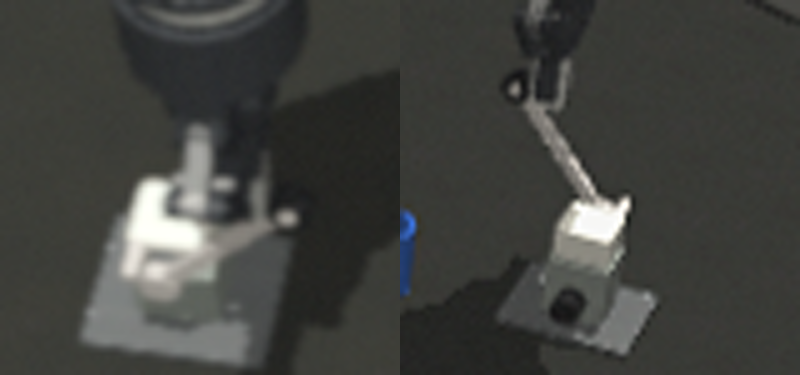

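The scene crop has the roller at (113,88) and the side crop at (292,210), so it's at about 0.70–0.75 rad and tripped. I'll hold about 2 s.

move_arm --rows '[{"gripper": 1,"travel": [0,0,0],"twist": [0,0,0]},{"gripper": 1,"travel": [0,0,0],"twist": [0,0,0]},{"gripper": 1,"travel": [0,0,0],"twist": [0,0,0]},{"gripper": 1,"travel": [0,0,0],"twist": [0,0,0]},{"gripper": 1,"travel": [0,0,0],"twist": [0,0,0]},{"gripper": 1,"travel": [0,0,0],"twist": [0,0,0]},{"gripper": 1,"travel": [0,0,0],"twist": [0,0,0]},{"gripper": 1,"travel": [0,0,0],"twist": [0,0,0]},{"gripper": 1,"travel": [0,0,0],"twist": [0,0,0]},{"gripper": 1,"travel": [0,0,0],"twist": [0,0,0]},{"gripper": 1,"travel": [0,0,0],"twist": [0,0,0]},{"gripper": 1,"travel": [0,0,0],"twist": [0,0,0]}]'

```text
t: 23.55
tool_pos: [0.472, 0.3867, 0.1331]
tcp_rot: [0.597, -0.38, 0.379, -0.596]
contact_force: [4.3, -1.8, -0.5]
width: -0.0001
```

move_arm --rows '[{"gripper": 1,"travel": [0,0,0],"twist": [0,0,0]},{"gripper": 1,"travel": [0,0,0],"twist": [0,0,0]},{"gripper": 1,"travel": [0,0,0],"twist": [0,0,0]},{"gripper": 1,"travel": [0,0,0],"twist": [0,0,0]},{"gripper": 1,"travel": [0,0,0],"twist": [0,0,0]},{"gripper": 1,"travel": [0,0,0],"twist": [0,0,0]},{"gripper": 1,"travel": [0,0,0],"twist": [0,0,0]}]'

```text
t: 24.25
tool_pos: [0.472, 0.3869, 0.1331]
tcp_rot: [0.596, -0.38, 0.379, -0.596]
contact_force: [4.6, -1.2, 0.2]
width: -0.0003
```

move_arm --rows '[{"gripper": 1,"travel": [0,0,0.012],"twist": [0,0,0]},{"gripper": 1,"travel": [0,0,0.024],"twist": [0,0,0]},{"gripper": 1,"travel": [0,0,0.036],"twist": [0,0,0]},{"gripper": 1,"travel": [0,0,0.05],"twist": [0,0,0]},{"gripper": 1,"travel": [0,0,0.065],"twist": [0,0,0]},{"gripper": 1,"travel": [0,0,0.08],"twist": [0,0,0]},{"gripper": 1,"travel": [0,0,0.1],"twist": [0,0,0]},{"gripper": 1,"travel": [0,0,0.105],"twist": [0,0,0]},{"gripper": 1,"travel": [0,-0.05,0.105],"twist": [0,0,0]},{"gripper": 1,"travel": [0,-0.1,0.105],"twist": [0,0,0]},{"gripper": 1,"travel": [0,-0.12,0.105],"twist": [0,0,0]},{"gripper": 1,"travel": [0,-0.12,0.105],"twist": [0,0,0]}]'

```text
t: 25.45
tool_pos: [0.5668, 0.4338, 0.2576]
tcp_rot: [-0.595, 0.38, -0.379, 0.599]
contact_force: [0.6, 0.4, -0.0]
width: -0.0
```

```bash
python3 - <<'E'
from h import *
st()
for n,o in(("scene",(-.002,.003)),("side",(.002,-.003))):
    pp,d=snapshot(n);W=cloud(d,get_calibration(n));z=W[...,2]
    if n=="scene":cv2.imwrite("pics/end.png",pp[:,:,::-1])
    for nm,r,lo in(("tall",(.517,.405),.15),("short",(.532,-.3845),.113)):
        m=(z>lo)&(z<lo+.03)&(np.hypot(W[...,0]-r[0],W[...,1]-r[1])<.025);print(n,nm,m.sum(),(W[m].mean(0)[:2]+o).round(4))
    for R0,zz in((.0175,.115),(.023,.097),(.034,.079)):
        q=np.hypot(W[...,0]-.5855-o[0]*-1,W[...,1]-.0515+o[1]);m=(abs(z-zz)<.006)&(abs(q-R0+.001)<.005);print(R0,m.sum(),np.percentile(z[m],95).round(4))
E
```

```text
t 25.45 pos [0.5668 0.4338 0.2576] x [ 0.424 -0.905 -0.005] y [ 0.002  0.006 -1.   ] F [ 0.6  0.4 -0. ] w -0.0 q [-0.19  0.56 -0.8   1.21  0.39  1.52 -2.05]
scene tall 42 [0.5183 0.4041]
scene short 67 [ 0.5345 -0.3857]
0.0175 56 0.1152
0.023 60 0.1004
0.034 72 0.08
side tall 83 [0.5148 0.4063]
side short 34 [ 0.5307 -0.3835]
0.0175 51 0.1173
0.023 61 0.101
0.034 71 0.0818
```

View pics/end.png

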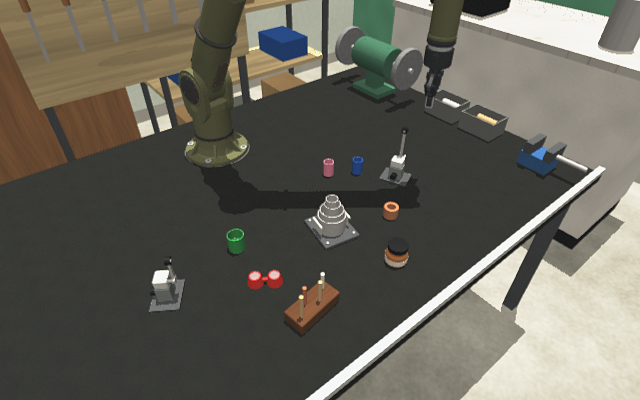

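The final view shows the nest intact at (331,217), both arms upright, and the bystanders and decoys where they began. I'll hand in.

```bash
python3 -c "
from plant import *
print(finish_job())"
```

```text
the job is handed in; nothing more can be done
None
```

I handed the job in at about 25.5 s, with every step done in the order asked; no verdict is reported back.

- **Loading switch:** I tripped the short arm first, before any cup was in the stand. It was at about 0.60 rad in the images, and I then pushed about 5 mm more to an estimated 0.70 rad. It sprang back upright.
- **Cups:** Only cups 68, 46 and 35 were present. I nested them biggest first in the clip-stand cup. The wrist camera then read level rims at 0.080, 0.098 and 0.116 m, which is fully seated.
- **Start switch:** I pushed the tall arm to about 0.70–0.75 rad and held it for roughly 2.1 s, well short of its end stop. It also sprang back upright.

**Last checks:** Both rollers are back at their rest positions within 1 mm, and the final view shows the nest intact. The jar, bushing, stick holder, loupes and coloured cups look where they began, judged by eye only.

**What disagreed:**
- The scene and side cameras differ by about 4–6 mm in position, so I averaged them and used the wrist camera for the cup placements.
- In the last check, the scene and side cameras read cup 46's rim 2–3 mm higher than the wrist camera did. I put that down to their coarser resolution.
- While the short arm was pushed, the wrist force read up to about 13 N, more than the spring alone explains. It stayed well under the limits.

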